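Lay out a resistance measurement

ROBOT

A 6-joint arm with a two-finger parallel gripper is mounted at the origin on the work surface. World frame = base frame: x ahead of the robot, y to its left, z up, the work surface at z = 0. Lengths are in m, angles in rad, forces in N, time in s.
With the tool pointing down it reaches from about 0.375 to 0.925 m from the base axis. Payload 5.7 kg.
Tool frame: the origin (TCP) lies between the finger pads; the fingertips stand 8 mm ahead of it and the grasp point (between the pads) lies 11 mm behind it; y points along the fingers, z is the direction in which the jaws open and shut, and the axes are right-handed (so a half turn about y gives the same grasp; the last joint's range is limited). The gripper opens to 88 mm and grips with 3 to 60 N. Pads are 20 mm wide; open, the fingers measure 115 mm over their backs; the gripper's body (75 mm by 178 mm) begins 61 mm behind the grasp point.
Start: joints at [1.021, 0.359, 1.51, -0, 1.272, -0.115], TCP at [0.253, 0.544, 0.231] pointing down, gripper open.
Joint ranges: [-2.97, 2.97], [-1.01, 2.36], [0.21, 2.38], [-0.96, 4.11], [0.2, 2.71], [-2.98, 2.98]. Speed limits (rad/s): [2.39, 2.39, 3.14, 3.14, 3.14, 3.14].

INTERFACE

Orientations are given as a 3x3 rotation matrix whose columns are the frame's x, y, z axes.
In Python, from cell import env gives the robot as it stands.
- The arm moves only by the shell command python3 -m pendant 'ROWS' [FORCE]. ROWS is JSON, one flat list of numbers, 7 for each row, row after row: the closure in counts, from 0 (fully open) to 255 (shut), then the shift along the tool's x, y, z in mm, then the turn, a rotation vector about the tool's x, y, z in degrees. A call has 1 to 12 rows; each row shifts and turns the pose as measured when the row begins, along the tool's axes as they then stand; what a row does not reach is not made up. A row lasts 1/8 s, in which the tool goes at most 62.5 mm and 10.7 degrees, less where a joint would pass 70% of its speed; a pose out of reach is approached as far as the arm can. A call with a gripper value outside its range is refused whole. The fingers move at their own pace and stop on an object; FORCE is the grip in N (left out, the last holds). Time passes only in rows, so rows that do not move let the fingers close. It gives the time, the measured TCP pose, the force and the opening at its end, in the units of the state.
- env.get_obs(): the state, without advancing time (a new reading comes with each control period).
- env.grab_frame(name): name is "side" or "top"; returns (picture, depth): 420x560x3 uint8, red, green, blue; 420x560 float32, m along the optical axis (not along the pixel's ray), 0 where there is no reading.
- env.get_calibration(name): a dict with "mtx" (3x3 intrinsics, pixels), "k1" (the pictures are not rectified: a ray, as slopes to the right and down, at radius r is drawn at 1 + k1 r^2 times it, then the intrinsics apply), "R" (3x3) and "t" (3): a world point X has camera coordinates R X + t. Camera axes: x right, y down, z forward; pixel columns grow to the right and rows downward; lengths in m; the calibration is good to about 2 mm. A picture is of the moment at which its call begins. get_calibration takes no time and is no camera call.
- env.close_job(): hands the job in, once; it reports no verdict.
The state is a dict: "time": time; "joint_pos": joint angles; "joint_vel": joint speeds; "effort": joint torques, N m; "tool_pos": TCP position; "tool_rot": TCP orientation; "ft_force": force on the tool from outside, world axes, zero at the start; "moment": the same for the moment, N m; "width": finger opening in m.
Only numpy, scipy, OpenCV 4.12 (cv2) and the standard library are available. Lean on these libraries where they do the work, as an engineer would, in place of code of your own. Each camera call takes 0.05 s, during which the arm holds its last target.

TASK

Lay out the resistance test on the white sheet: lay the sample plate flat on the centre of the metal stage, its long sides along the long sides of the marked outline (left to right), and stand the larger of the two weights in the middle of the plate to hold it down. Stand the round standard resistor upright close behind the terminal block (on the side away from the robot, about 30 mm clear of it and centred on it), and place the black shunt block upright, halfway between the stage and the terminal block and in line with them, its long sides parallel to the sides of those two that face each other. Leave the small weight and the screwdriver where they lie, and leave everything standing free.

Things in the scene. Friction and masses are not known exactly. Their poses are not given: they have to be found in the camera images.
- mat: white paper sheet, 250 (x) x 400 (y) mm, under 1 mm thick (no obstacle). Origin at its centre on the bench top; x points away from the robot (turned at most 0.15 rad), y to the robot's left. Stage and terminal block are fixed on it at x = 0, y = +125 and -125 mm: which is on which side varies. So its centre is the point halfway between them.
- stage: measuring stage: flat square aluminium plate, 90 x 90 x 15 mm, fixed, with a dark marked rectangle (58 x 82 mm, long along y) on its flat top that shows how the sample lies. Origin at the centre of the underside, on the bench; top at z = 15 mm; axes parallel to the sheet's (x away from the robot).
- terminal: terminal block: grey plastic bar, 36 (x) x 90 (y) x 22 mm, with a row of five brass screws on top (screw tops at 24 mm), fixed. Origin at the centre of the underside, on the bench; axes parallel to the sheet's (x away from the robot: behind it means +x).
- sample: sample plate: flat white plastic frame with a glass window and a zigzag of copper traces, 52 (x) x 76 (y) x 8 mm, loose, about 60 g; starts flat on the bench. Origin at the centre of the underside. Can be gripped across its 52 mm width by the fingertips.
- weight: the larger weight: stepped steel laboratory weight, a cylinder of diameter 44 mm and height 30 mm, then a neck of diameter 14 mm and a knob of diameter 22 mm (z = 38 to 50 mm); 50 mm tall overall, about 400 g, loose and upright. Origin at the centre of the underside. Can be gripped round the 44 mm cylinder.
- weight_small: the smaller weight, not to be used: same shape, diameter 26 mm, 32 mm tall overall, about 100 g, loose, standing in front of the sheet's middle on the robot's side or on its front part. Origin at the centre of the underside.
- standard: standard resistor: dark steel round can, diameter 52 mm, 50 mm high, with two brass binding posts on top (overall height 62 mm), about 300 g, loose and upright. Origin at the centre of the underside, z up. Which way round it stands does not matter.
- shunt: shunt block: black plastic block, 70 (x) x 36 (y) x 26 mm, with brass contacts and screws at both ends of its top (overall height 29 mm), about 160 g, loose, lying flat. Origin at the centre of the underside. Can be gripped across its 36 mm width.
- screwdriver: black-handled screwdriver, 160 mm long, lying on the bench beyond the sheet; a bystander. Origin on the bench under its middle; its x runs along the shaft from handle to tip. (Beyond the sheet on the left, out of the way from x = 0.82 m on, stands a fixed bench multimeter, 88 mm tall.)

How it is judged:
At the end, for the whole second after the job is handed in: Sample flat on the stage within 12 mm and 10 deg; large weight upright on it within 12 mm; standard resistor upright 6 to 51 mm behind the terminal block, centred to 15 mm; shunt flat at the halfway point to 15 mm and 10 deg; small weight and screwdriver within 30 mm of their starts; all at rest (horizontal distance between sample and stage below 0.012 m and z of sample in the frame of stage between 0.012 and 0.018 m and angle between the y axis of sample and the y axis of stage, either way round below 0.17 rad and angle between each of sample, weight, standard, shunt's own z axis and vertical below 0.1 rad and horizontal distance between weight and sample below 0.012 m and z of weight in the frame of sample between 0.005 and 0.011 m and x of standard in the frame of terminal between 0.05 and 0.095 m and y of standard in the frame of terminal between -0.015 and 0.015 m and height (world z) of each of standard, shunt below 0.006 m and x of shunt in the frame of mat between -0.015 and 0.015 m and y of shunt in the frame of mat between -0.015 and 0.015 m and angle between the x axis of shunt and the x axis of mat, either way round below 0.17 rad and linear speed of each of sample, weight, standard, shunt below 0.02 m/s and angular speed of each of sample, weight, standard, shunt below 0.2 rad/s and distance of each of weight_small, screwdriver from where it was at the start of the episode below 0.03 m); the robot touches nothing.
It fails at once if the small weight or the screwdriver is knocked away (distance of any of weight_small, screwdriver from where it was at the start of the episode above 0.03 m).
It also fails if it takes over 120 s, if anything falls off the work surface, if the arm or the gripper's body presses on something with over 40 N, if the wrist force passes 120 N, or if a joint passes its speed limit or range.

## Working session

There is one attempt and no reset: what is moved stays moved. The work goes in short steps, Python scripts to look and compute and a shell command to move; the robot and the scene stay as the last step left them, time stands still between calls to the robot, and variables do not carry over. Pictures are saved under pics/ and viewed, and the job is handed in when it is done.

```bash
mkdir -p pics; ls
python3 - <<'E'
from cell import env
import cv2,numpy as np
np.set_printoptions(precision=4,suppress=True)
o=env.get_obs();print(o)
for n in("top","side"):
    p,d=env.grab_frame(n);cv2.imwrite(f"pics/{n}0.png",p[:,:,::-1]);np.save(f"pics/{n}0.npy",d)
    print(n,env.get_calibration(n))
E
```

```text
pics
{'time': 0.0, 'joint_pos': array([ 1.0209,  0.3595,  1.5115,  0.    ,  1.2725, -0.1151]), 'joint_vel': array([ 0.0026, -0.0012,  0.0001,  0.0004,  0.0004, -0.0003]), 'effort': array([  0.0012, -51.535 , -27.0742,   0.0676,   0.0347,  -0.0001]), 'tool_pos': array([0.2524, 0.5436, 0.2298]), 'tool_rot': array([[ 0.907 , -0.001 ,  0.4212],
       [-0.4212, -0.0016,  0.907 ],
       [-0.0002, -1.    , -0.0018]]), 'ft_force': array([ 0.3442, -0.2298,  1.0974]), 'moment': array([ 0.0105,  0.0215, -0.0358]), 'width': 0.08803339561567922}
top {'mtx': array([[489.2301,   0.    , 283.0672],
       [  0.    , 489.2301, 206.6172],
       [  0.    ,   0.    ,   1.    ]]), 'k1': -0.11543877094671048, 'R': array([[ 0.0059, -0.9999,  0.0093],
       [-0.9933, -0.0069, -0.115 ],
       [ 0.1151, -0.0085, -0.9933]]), 't': array([-0.0098,  0.6144,  1.0251])}
side {'mtx': array([[452.6343,   0.    , 282.0572],
       [  0.    , 452.6343, 213.6473],
       [  0.    ,   0.    ,   1.    ]]), 'k1': -0.035148186133822965, 'R': array([[ 0.9574, -0.2878, -0.0222],
       [-0.1909, -0.5736, -0.7965],
       [ 0.2165,  0.7669, -0.6042]]), 't': array([-0.5935,  0.1717,  0.9805])}
```

View pics/top0.png

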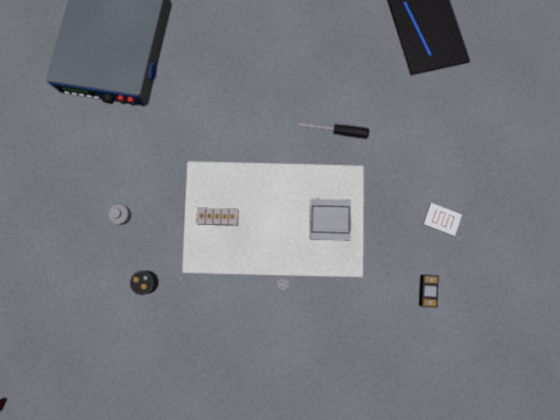

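View pics/side0.png

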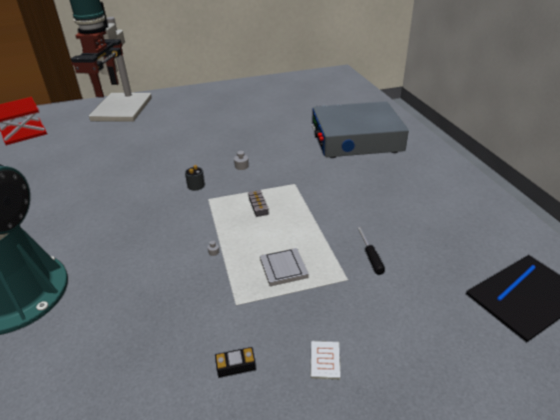

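The top view shows the terminal block on the left (217,216) and the stage on the right (330,219). The loose parts are the weight (119,214), standard (143,282), shunt (430,291), sample (443,219), small weight (283,285) and screwdriver (335,130). Next I'll measure them precisely.

```bash
cat > h.py <<'E'
import numpy as np,cv2
from cell import env
np.set_printoptions(precision=4,suppress=True)
def slopes(uv,c):
    uv=np.asarray(uv,float).reshape(-1,2)
    return cv2.undistortPoints(uv.reshape(-1,1,2),c["mtx"],np.array([c["k1"],0,0,0,0.])).reshape(-1,2)
def toplane(uv,name,z):
    c=env.get_calibration(name);s=slopes(uv,c)
    d=np.c_[s,np.ones(len(s))]@c["R"];o=-c["R"].T@c["t"]
    k=(z-o[2])/d[:,2];return o+d*k[:,None]
def cloud(d,name):
    c=env.get_calibration(name);h,w=d.shape
    v,u=np.mgrid[:h,:w];s=slopes(np.c_[u.ravel(),v.ravel()],c)
    P=np.c_[s,np.ones(len(s))]*d.ravel()[:,None]
    return ((P-c["t"])@c["R"]).reshape(h,w,3)
def proj(X,name):
    c=env.get_calibration(name);rv=cv2.Rodrigues(c["R"])[0]
    return cv2.projectPoints(np.asarray(X,float).reshape(-1,1,3),rv,c["t"],c["mtx"],np.array([c["k1"],0,0,0,0.]))[0].reshape(-1,2)
E
python3 - <<'E'
from h import *
d=np.load("pics/top0.npy");W=cloud(d,"top")
im=cv2.imread("pics/top0.png")
print((d==0).sum(), np.percentile(W[100:350,100:480,2],[5,50,95]))
for n,(u,v) in dict(weight=(119,214),std=(143,282),shunt=(430,291),sample=(443,219),small=(283,285),sd=(335,130),term=(217,216),stage=(330,219)).items():
    print(n,W[v,u], toplane((u,v),"top",0)[0], W[v-3:v+4,u-3:u+4,2].max())
    a=im[max(v-35,0):v+35,max(u-35,0):u+35]; 
crops=[im[v-30:v+30,u-30:u+30] for u,v in [(119,214),(143,282),(430,291),(443,219),(283,285),(217,216),(330,219),(340,130)]]
crops=[cv2.resize(c,(195,195),interpolation=cv2.INTER_CUBIC) for c in crops]
cv2.imwrite("pics/crops.png",np.vstack([np.hstack(crops[:4]),np.hstack(crops[4:])]))
E
```

```text
927 [-0.0025  0.001   0.013 ]
weight [0.5944 0.3482 0.0491] [0.5992 0.3645 0.    ] 0.05394422222733727
std [0.4498 0.2903 0.0502] [0.4477 0.3042 0.    ] 0.06286055647204239
shunt [ 0.4325 -0.3274  0.0265] [ 0.431  -0.3356  0.    ] 0.032544286997780725
sample [ 0.5919 -0.3663  0.0092] [ 0.5928 -0.3694  0.    ] 0.013629930906007929
small [ 0.4459 -0.0068  0.0337] [ 0.4444 -0.0071  0.    ] 0.03491314466384775
sd [ 0.789  -0.1212  0.0263] [ 0.7963 -0.1243  0.    ] 0.028589881925256983
term [0.594  0.1384 0.0244] [0.5964 0.1415 0.    ] 0.02758843393984346
stage [ 0.5898 -0.1096  0.0177] [ 0.5914 -0.1114  0.    ] 0.018848954309072498
```

View pics/crops.png

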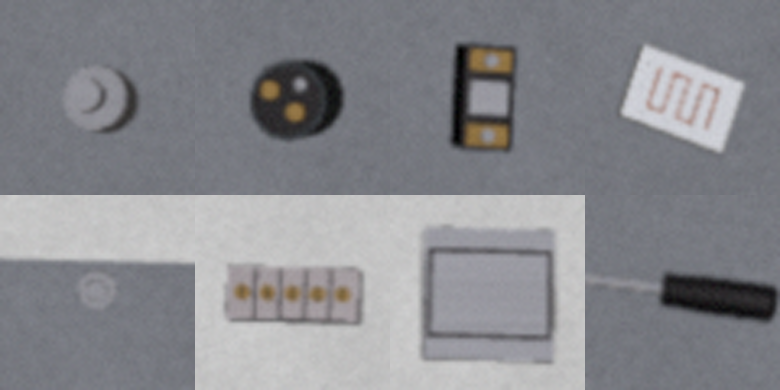

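The crops show all eight parts clearly. The sample is turned by about 18° and the shunt's long side runs nearly along x. Now I'll fit their poses.

```bash
cat > fit.py <<'E'
from h import *
def fits(im,W,reg):
    # reg: name->(u,v,halfsize)
    hsv=cv2.cvtColor(im,cv2.COLOR_BGR2HSV)
E
python3 - <<'E'
from h import *
im=cv2.imread("pics/top0.png");d=np.load("pics/top0.npy");W=cloud(d,"top")
g=cv2.cvtColor(im,cv2.COLOR_BGR2GRAY)
def rect(mask,z,lab):
    cs,_=cv2.findContours(mask.astype(np.uint8),cv2.RETR_EXTERNAL,cv2.CHAIN_APPROX_NONE)
    c=max(cs,key=cv2.contourArea).reshape(-1,2)
    p=toplane(c,"top",z)[:,:2].astype(np.float32)
    r=cv2.minAreaRect(p*1000);b=cv2.boxPoints(r)
    print(lab,r);return r
def win(u,v,h):
    m=np.zeros(g.shape,bool);m[v-h:v+h,u-h:u+h]=1;return m
bright=g>165
m=np.zeros(g.shape,bool);m[140:290,170:375]=1
rect(cv2.morphologyEx(((g>160)&m).astype(np.uint8),cv2.MORPH_CLOSE,np.ones((25,25))),0.0005,"mat")
print(g[219,443],g[219,420:470], g[219,300:360])
rect((g>155)&win(443,219,30),0.008,"sample")
# contacts shunt
hsv=cv2.cvtColor(im,cv2.COLOR_BGR2HSV)
def brass(u,v,h,z,lab):
    mk=((hsv[...,1]>90)&(hsv[...,0]>8)&(hsv[...,0]<30)&(g>60)&win(u,v,h)).astype(np.uint8)
    n,l,s,c=cv2.connectedComponentsWithStats(mk)
    for i in range(1,n):
        if s[i,4]>4: print(lab,s[i],toplane(c[i],"top",z)[0])
brass(430,291,25,0.027,"shunt");brass(143,282,20,0.058,"std");brass(217,216,30,0.024,"term")
def hts(u,v,h,lo,hi,lab):
    mk=(W[...,2]>lo)&(W[...,2]<hi)&win(u,v,h)&(d>0)
    P=W[mk];a=P[:,:2].astype(np.float32)*1000
    print(lab,mk.sum(),P.mean(0),cv2.minEnclosingCircle(a),cv2.minAreaRect(a),np.median(P[:,2]))
hts(119,214,18,.022,.06,"weight");hts(119,214,18,.044,.06,"weightknob")
hts(143,282,20,.04,.057,"std");hts(430,291,25,.018,.04,"shunt")
hts(443,219,30,.005,.02,"sample");hts(283,285,12,.012,.05,"small")
hts(330,219,27,.0105,.03,"stage");hts(217,216,27,.014,.03,"term")
E
```

```text
mat ((592.6185302734375, 14.778182983398438), (400.5709533691406, 251.01055908203125), 88.92654418945312)
184 [122 120 118 114 111 157 197 205 206 207 206 200 183 181 204 208 204 185
 179 197 207 199 183 184 197 207 198 171 169 194 206 203 181 169 195 205
 207 209 208 197 168 128 117 117 121 119 117 119 120 119] [199 197 199 202 197 197 200 201 193 170 137 118 109 138 152 155 154 153
 151 155 151 152 155 154 153 154 153 152 153 153 152 153 155 151 153 150
 153 150 153 150 153 153 153 152 153 153 154 148 117 103 131 170 196 201
 194 195 192 194 193 194]
sample ((592.5404663085938, -365.87591552734375), (76.1080551147461, 52.515316009521484), 69.59120178222656)
shunt [424 276  14   8  77] [ 0.458  -0.3289  0.027 ]
shunt [423 299  14   7  72] [ 0.4091 -0.3252  0.027 ]
std [133 277   6   6  33] [0.4552 0.3042 0.058 ]
std [140 283   7   7  35] [0.4414 0.2871 0.058 ]
term [200 214   3   4   9] [0.5953 0.1734 0.024 ]
term [208 215   3   3   7] [0.5946 0.1564 0.024 ]
term [215 215   4   3  10] [0.5945 0.1396 0.024 ]
term [223 215   4   3  10] [0.5942 0.1227 0.024 ]
term [231 215   3   3   8]
[... 1076 characters left out ...]
12), 88.9580078125) 0.008723891178639455
small 110 [ 0.4483 -0.0063  0.0224] ((448.1376647949219, -6.411166191101074), 12.675585746765137) ((447.8904724121094, -6.349834442138672), (23.123634338378906, 24.514646530151367), 45.623783111572266) 0.019028530056840992
stage 1604 [ 0.5901 -0.1099  0.0156] ((590.3464965820312, -110.29603576660156), 61.482994079589844) ((590.31201171875, -110.29989624023438), (88.58966827392578, 90.17439270019531), 88.95148468017578) 0.015645464381466665
term 684 [0.5944 0.1385 0.0228] ((592.4705810546875, 139.1080322265625), 47.855873107910156) ((594.5284423828125, 139.25851440429688), (91.88726806640625, 35.870033264160156), 89.83940887451172) 0.022858082942734725
```

```bash
cat > go.py <<'E'
import sys
from h import *
# args x y z(mm) yaw_x(deg): prints tool-frame shift from current pose, and turn about tool y
o=env.get_obs();R=o["tool_rot"];p=o["tool_pos"]*1000
yaw=np.degrees(np.arctan2(R[1,0],R[0,0]))
print("t",round(o["time"],2),"pos",p.round(1),"yaw",round(yaw,2),"tilt",np.degrees(R[:2,1]).round(2),"w",round(o["width"]*1000,1),"F",o["ft_force"].round(1),"q",o["joint_pos"].round(2))
a=list(map(float,sys.argv[1:]))
if len(a)>=3:
    print("shift",(R.T@(np.array(a[:3])-p)).round(1))
    if len(a)>3: print("turn y",round((-(a[3]-yaw)+180)%360-180,2))
E
python3 go.py 592.5 -366 150 -110.4
```

```text
t 0.1 pos [252.5 543.7 229.9] yaw -24.91 tilt [-0.05 -0.08] w 87.7 F [-1.  -0.1 -0.4] q [ 1.02  0.36  1.51 -0.    1.27 -0.12]
shift [ 691.6   80.9 -681.7]
turn y 85.49
```

```bash
python3 -m pendant '[0,43,5,-42.5,0,0,0, 0,43,5,-42.5,0,0,0, 0,43,5,-42.5,0,0,0, 0,43,5,-42.5,0,0,0, 0,43,5,-42.5,0,0,0, 0,43,5,-42.5,0,0,0, 0,43,5,-42.5,0,0,0, 0,43,5,-42.5,0,0,0, 0,43,5,-42.5,0,0,0, 0,43,5,-42.5,0,0,0, 0,43,5,-42.5,0,0,0, 0,43,5,-42.5,0,0,0]'; python3 go.py 592.5 -366 150 -110.4
```

```text
time: 1.6
tool_pos: [0.5128, -0.1517, 0.1667]
tool_rot: [[0.91, 0.002, 0.415], [-0.415, 0.001, 0.91], [0.001, -1.0, 0.002]]
ft_force: [0.8, 0.3, 0.5]
width: 0.0874
t 1.6 pos [ 512.8 -151.7  166.7] yaw -24.5 tilt [0.09 0.07] w 87.4 F [0.8 0.3 0.5] q [-0.42  0.33  1.73  0.    1.08 -1.56]
shift [ 161.4   16.6 -162. ]
turn y 85.9
```

```bash
python3 -m pendant '[0,40,4,-40,0,0,0, 0,40,4,-40,0,0,0, 0,40,4,-40,0,0,0, 0,40,4,-40,0,0,0, 0,0,0,0,0,10,0, 0,0,0,0,0,10,0, 0,0,0,0,0,10,0, 0,0,0,0,0,10,0, 0,0,0,0,0,10,0, 0,0,0,0,0,10,0, 0,0,0,0,0,10,0, 0,0,0,0,0,10,0]'; python3 go.py 592.5 -366 60 -110.4
```

```text
time: 3.1
tool_pos: [0.5906, -0.3755, 0.1411]
tool_rot: [[-0.301, -0.007, 0.954], [-0.954, 0.008, -0.301], [-0.005, -1.0, -0.009]]
ft_force: [0.1, 0.1, 0.4]
width: 0.0876
t 3.1 pos [ 590.6 -375.5  141.1] yaw -107.5 tilt [-0.4   0.44] w 87.6 F [0.1 0.1 0.4] q [-0.67  0.58  1.36  0.    1.21 -0.36]
shift [-9.2 81.2 -0.3]
turn y 2.9
```

```bash
cat >> go.py <<'E'
from scipy.spatial.transform import Rotation as Ro
if len(a)>3:
    c,s=np.cos(np.radians(a[3])),np.sin(np.radians(a[3]))
    T=np.array([[c,0,-s],[s,0,c],[0,-1,0]])
    print("rotvec",np.degrees(Ro.from_matrix(R.T@T).as_rotvec()).round(2))
E
python3 -m pendant '[0,-9,40,0,0.5,2.8,0, 0,0,35,0,0,0,0, 0,0,0,0,0,0,0]'; python3 go.py 592.5 -366 11 -110.4
```

```text
time: 3.48
tool_pos: [0.593, -0.3663, 0.0642]
tool_rot: [[-0.351, 0.001, 0.936], [-0.936, 0.005, -0.351], [-0.005, -1.0, -0.001]]
ft_force: [-1.0, -0.2, 0.8]
width: 0.0877
t 3.48 pos [ 593.  -366.3   64.2] yaw -110.53 tilt [0.07 0.29] w 87.7 F [-1.  -0.2  0.8] q [-0.65  0.66  1.43  0.01  1.05 -0.3 ]
shift [ 0.2 53.2 -0.6]
turn y -0.13
rotvec [ 0.03 -0.13 -0.29]
```

```bash
python3 -m pendant '[0,0,25,-0.5,0,0,-0.3, 0,0,20,0,0,0,0, 0,0,5,0,0,0,0, 0,0,0,0,0,0,0]'; python3 go.py 592.5 -366 11 -110.4
```

```text
time: 3.98
tool_pos: [0.595, -0.368, 0.0166]
tool_rot: [[-0.351, 0.003, 0.937], [-0.937, -0.003, -0.351], [0.002, -1.0, 0.004]]
ft_force: [-0.3, -1.9, 0.9]
width: 0.0879
t 3.98 pos [ 595.  -368.    16.6] yaw -110.52 tilt [ 0.19 -0.17] w 87.9 F [-0.3 -1.9  0.9] q [-0.65  0.72  1.46 -0.    0.96 -0.29]
shift [-1.   5.6 -3.1]
turn y -0.12
rotvec [-0.24 -0.12  0.09]
```

Run:
```python
from h import *
p,d=env.grab_frame("side");cv2.imwrite("pics/s1.png",cv2.resize(p[260:420,220:430,::-1],None,fx=3.5,fy=3.5,interpolation=cv2.INTER_CUBIC))
```

```text
(no output)
```

View pics/s1.png

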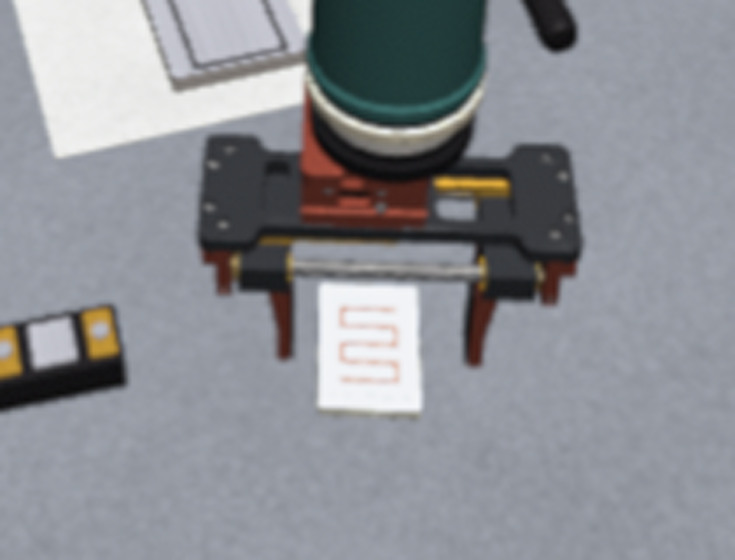

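The side view shows the fingers straddling the plate, at crop columns 285 and 475 with the plate at 320–420. I'll lower a little and close.

```bash
python3 -m pendant '[0,-1,5,-2.5,-0.2,0,0, 0,0,0,0,0,0,0, 140,0,0,0,0,0,0, 140,0,0,0,0,0,0, 140,0,0,0,0,0,0, 140,0,0,0,0,0,0, 140,0,0,0,0,0,0]' 20; python3 go.py 592.5 -366 11 -110.4
```

```text
time: 4.9
tool_pos: [0.5941, -0.3671, 0.0139]
tool_rot: [[-0.351, 0.003, 0.936], [-0.936, -0.004, -0.351], [0.003, -1.0, 0.004]]
ft_force: [0.1, 0.0, 0.4]
width: 0.0513
t 4.9 pos [ 594.1 -367.1   13.9] yaw -110.53 tilt [ 0.17 -0.22] w 51.3 F [0.1 0.  0.4] q [-0.65  0.72  1.46 -0.    0.96 -0.29]
shift [-0.5  2.9 -1.9]
turn y -0.13
rotvec [-0.23 -0.13  0.15]
```

```bash
python3 -m pendant '[70,0,0,0,0,0,0, 70,0,0,0,0,0,0, 70,0,4,0,0,0,0, 70,0,0,0,0,0,0, 70,0,0,0,0,0,0]' 20; python3 go.py 592.5 -366 11 -110.4
```

```text
time: 5.52
tool_pos: [0.5942, -0.3671, 0.0094]
tool_rot: [[-0.351, 0.003, 0.937], [-0.937, -0.004, -0.351], [0.003, -1.0, 0.004]]
ft_force: [-1.2, 0.1, 0.6]
width: 0.0635
t 5.53 pos [ 594.2 -367.1    9.4] yaw -110.53 tilt [ 0.16 -0.22] w 63.5 F [-1.2  0.1  0.6] q [-0.65  0.72  1.46 -0.    0.95 -0.29]
shift [-0.5 -1.6 -2. ]
turn y -0.13
rotvec [-0.23 -0.13  0.15]
```

```bash
python3 -m pendant '[70,0,-1.3,0,0,0,0, 150,0,0,0,0,0,0, 150,0,0,0,0,0,0, 150,0,0,0,0,0,0, 150,0,0,0,0,0,0, 150,0,-15,0,0,0,0, 150,0,-30,0,0,0,0, 150,0,-30,0,0,0,0, 150,0,0,0,0,0,0]' 20; python3 go.py 590.2 -110.2 80 -91
```

```text
time: 6.65
tool_pos: [0.5942, -0.367, 0.0901]
tool_rot: [[-0.351, 0.004, 0.936], [-0.936, -0.004, -0.351], [0.003, -1.0, 0.005]]
ft_force: [0.6, 0.3, -1.0]
width: 0.0518
t 6.65 pos [ 594.2 -367.    90.1] yaw -110.53 tilt [ 0.2  -0.24] w 51.8 F [ 0.6  0.3 -1. ] q [-0.65  0.63  1.42 -0.    1.09 -0.29]
shift [-239.1    9.   -93.9]
turn y -19.53
rotvec [ -0.24 -19.53   0.2 ]
```

Run:
```python
from h import *
p,d=env.grab_frame("side");cv2.imwrite("pics/s2.png",cv2.resize(p[220:420,220:430,::-1],None,fx=3,fy=3,interpolation=cv2.INTER_CUBIC))
```

```text
(no output)
```

View pics/s2.png

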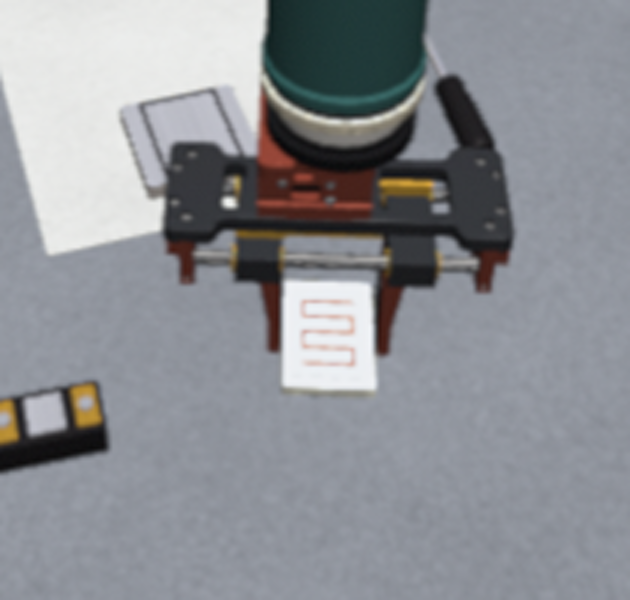

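The plate is held level (width 51.8 mm), with the fingers at crop columns 272 and 385. I'll carry it to the stage.

```bash
python3 -m pendant '[150,-48,2,-19,0,0,0, 150,-48,2,-19,0,0,0, 150,-48,2,-19,0,0,0, 150,-48,2,-19,0,0,0, 150,-45,0,-17,0,0,0, 150,0,0,0,0,-7,0, 150,0,0,0,0,-7,0, 150,0,0,0,0,-6,0, 150,0,0,0,0,0,0]'; python3 go.py 591 -110.2 40 -91
```

```text
time: 7.82
tool_pos: [0.5811, -0.1013, 0.0683]
tool_rot: [[-0.0, -0.014, 1.0], [-1.0, 0.003, -0.0], [-0.003, -1.0, -0.014]]
ft_force: [0.9, -0.3, -0.8]
width: 0.0517
t 7.83 pos [ 581.1 -101.3   68.3] yaw -90.0 tilt [-0.82  0.14] w 51.7 F [ 0.9 -0.3 -0.8] q [-0.29  0.54  1.68 -0.    0.94 -0.29]
shift [ 9.  28.1 10.3]
turn y 1.0
rotvec [ 0.82  1.   -0.14]
```

```bash
python3 -m pendant '[150,9,10,10,0.8,1,0, 150,0,15,0,0,0,0, 150,0,0,0,0,0,0, 150,0,0,0,0,0,0]'; python3 go.py 591 -110.2 27 -91
```

```text
time: 8.32
tool_pos: [0.5905, -0.1112, 0.0393]
tool_rot: [[-0.024, -0.002, 1.0], [-1.0, 0.003, -0.024], [-0.003, -1.0, -0.002]]
ft_force: [1.2, -0.4, -0.4]
width: 0.0518
t 8.32 pos [ 590.5 -111.2   39.3] yaw -91.39 tilt [-0.13  0.18] w 51.8 F [ 1.2 -0.4 -0.4] q [-0.3   0.58  1.68  0.    0.88 -0.28]
shift [-0.9 12.3  0.5]
turn y -0.39
rotvec [ 0.13 -0.39 -0.18]
```

```bash
python3 -m pendant '[150,-0.9,7,0.5,0,-0.4,-0.2, 150,0,4,0,0,0,0, 150,0,0,0,0,0,0, 150,0,0,0,0,0,0]'; python3 go.py 591 -110.2 26.3 -91
```

```text
time: 8.82
tool_pos: [0.5913, -0.11, 0.028]
tool_rot: [[-0.017, -0.002, 1.0], [-1.0, -0.001, -0.017], [0.001, -1.0, -0.002]]
ft_force: [-0.8, -0.1, -0.7]
width: 0.0518
t 8.82 pos [ 591.3 -110.    28. ] yaw -90.96 tilt [-0.09 -0.04] w 51.8 F [-0.8 -0.1 -0.7] q [-0.3   0.6   1.69 -0.    0.85 -0.28]
shift [ 0.2  1.7 -0.2]
turn y 0.04
rotvec [0.09 0.04 0.04]
```

Run:
```python
from h import *
p,d=env.grab_frame("side");cv2.imwrite("pics/s3.png",cv2.resize(p[180:340,190:400,::-1],None,fx=3.5,fy=3.5,interpolation=cv2.INTER_CUBIC))
p,d=env.grab_frame("top");cv2.imwrite("pics/t3.png",cv2.resize(p[160:280,250:410,::-1],None,fx=4,fy=4,interpolation=cv2.INTER_CUBIC))
```

```text
(no output)
```

View pics/s3.png

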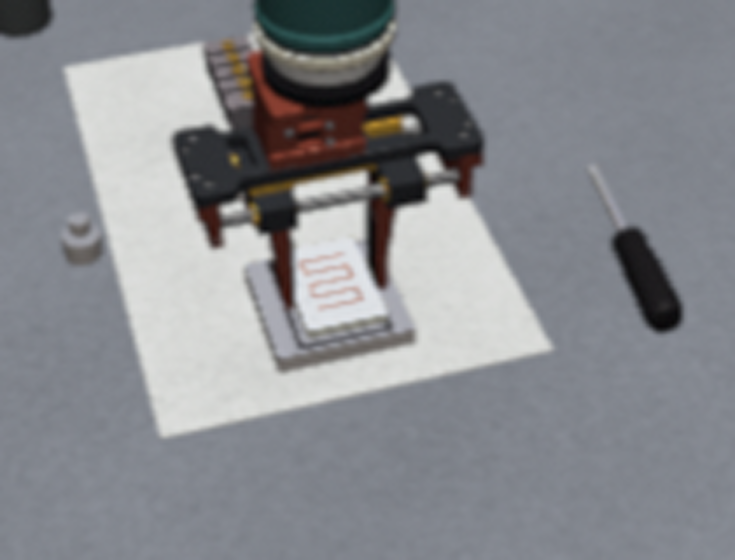

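View pics/t3.png

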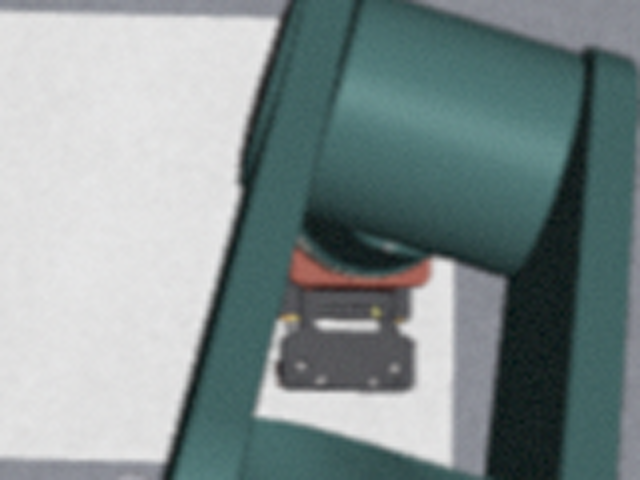

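The side view shows the plate inside the outline, hovering just above the stage (crop about 345,285). The arm hides it in the top view. I'll lower and release.

```bash
python3 -m pendant '[150,0,1.5,0,0,0,0, 150,0,0,0,0,0,0, 60,0,0,0,0,0,0, 60,0,0,0,0,0,0, 60,0,0,0,0,0,0, 20,0,-20,0,0,0,0, 0,0,-40,0,0,0,0, 0,0,-40,0,0,0,0]'; python3 go.py 597 357 130 -30
```

```text
time: 9.93
tool_pos: [0.589, -0.1094, 0.1259]
tool_rot: [[-0.017, -0.008, 1.0], [-1.0, 0.001, -0.017], [-0.001, -1.0, -0.008]]
ft_force: [-0.1, 0.7, -0.8]
width: 0.0877
t 9.93 pos [ 589.  -109.4  125.9] yaw -90.97 tilt [-0.46  0.07] w 87.7 F [-0.1  0.7 -0.8] q [-0.3   0.47  1.62 -0.    1.06 -0.28]
shift [-466.5   -3.6    0. ]
turn y -60.97
rotvec [  0.39 -60.97  -0.31]
```

```bash
python3 -m pendant '[0,-58,0,0,0,0,0, 0,-58,0,0,0,0,0, 0,-58,0,0,0,0,0, 0,-58,0,0,0,0,0, 0,-58,0,0,0,0,0, 0,-58,0,0,0,0,0, 0,-58,0,0,0,0,0, 0,-58,0,0,0,0,0, 0,0,0,0,0,0,0]'; python3 go.py 597 357 120 -91
python3 - <<'E'
from h import *
p,d=env.grab_frame("top");im=np.ascontiguousarray(p[:,:,::-1]);cv2.imwrite("pics/t4.png",cv2.resize(im[150:290,240:400],None,fx=4.5,fy=4,interpolation=cv2.INTER_CUBIC));np.save("pics/t4.npy",d);cv2.imwrite("pics/t4f.png",im)
g=cv2.cvtColor(im,cv2.COLOR_BGR2GRAY);m=np.zeros_like(g);m[200:240,311:350]=1
mk=((g>162)&(m>0)).astype(np.uint8)
mk=cv2.morphologyEx(mk,cv2.MORPH_OPEN,np.ones((3,3)))
cs,_=cv2.findContours(mk,cv2.RETR_EXTERNAL,cv2.CHAIN_APPROX_NONE);c=max(cs,key=cv2.contourArea).reshape(-1,2)
print(cv2.minAreaRect((toplane(c,"top",.023)[:,:2]*1000).astype(np.float32)))
E
```

```text
time: 11.05
tool_pos: [0.6034, 0.3673, 0.1312]
tool_rot: [[-0.021, 0.006, 1.0], [-1.0, 0.0, -0.021], [-0.0, -1.0, 0.006]]
ft_force: [-0.3, -0.5, 0.8]
width: 0.0879
t 11.05 pos [603.4 367.3 131.2] yaw -91.2 tilt [0.35 0.01] w 87.9 F [-0.3 -0.5  0.8] q [ 0.45  0.59  1.36 -0.    1.18  0.47]
shift [10.5 11.2 -6.3]
turn y -0.2
rotvec [-0.35 -0.2  -0.01]
((592.6654052734375, -109.19180297851562), (50.6943244934082, 75.24659729003906), 0.30655530095100403)
```

View pics/t4.png

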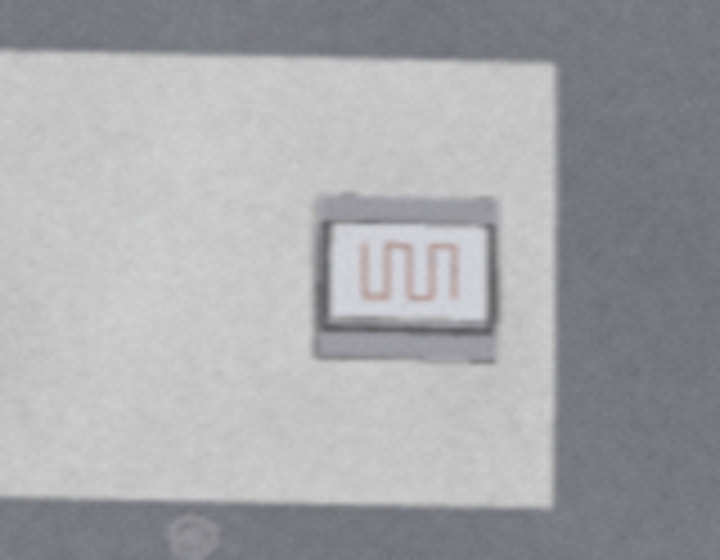

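The sample lies in the outline (crop 410,270), about 2.5 mm off the stage centre by measurement. Next is the weight.

```bash
python3 -m pendant '[0,10.5,20,-7,-0.3,0,0, 0,0,30,0,0,0,0, 0,0,0,0,0,0,0, 0,0,0,0,0,0,0]'; python3 go.py 596 356.5 16 -91
```

```text
time: 11.6
tool_pos: [0.5967, 0.349, 0.0813]
tool_rot: [[-0.025, 0.0, 1.0], [-1.0, -0.003, -0.025], [0.003, -1.0, 0.0]]
ft_force: [0.0, -0.3, -0.6]
width: 0.0879
t 11.6 pos [596.7 349.   81.3] yaw -91.44 tilt [ 0.  -0.2] w 87.9 F [ 0.  -0.3 -0.6] q [ 0.43  0.63  1.44 -0.    1.08  0.46]
shift [-7.7 65.3 -0.9]
turn y -0.44
rotvec [-0.01 -0.44  0.2 ]
```

```bash
python3 -m pendant '[0,-7.5,10,-1,0,-0.4,0, 0,0,0,0,0,0,0, 0,0,0,0,0,0,0]'; python3 go.py 596 356.5 16 -91;  python3 - <<'E'
from h import *
p,d=env.grab_frame("side");cv2.imwrite("pics/s5.png",cv2.resize(p[80:240,130:340,::-1],None,fx=3.5,fy=3.5,interpolation=cv2.INTER_CUBIC))
E
```

```text
time: 11.98
tool_pos: [0.5975, 0.3571, 0.0731]
tool_rot: [[-0.018, 0.003, 1.0], [-1.0, -0.002, -0.018], [0.002, -1.0, 0.003]]
ft_force: [0.5, -0.5, 0.6]
width: 0.0878
t 11.97 pos [597.5 357.1  73.1] yaw -91.05 tilt [ 0.19 -0.12] w 87.8 F [ 0.5 -0.5  0.6] q [ 0.44  0.64  1.43 -0.    1.06  0.46]
shift [ 0.5 57.1 -1.6]
turn y -0.05
rotvec [-0.19 -0.05  0.11]
```

View pics/s5.png

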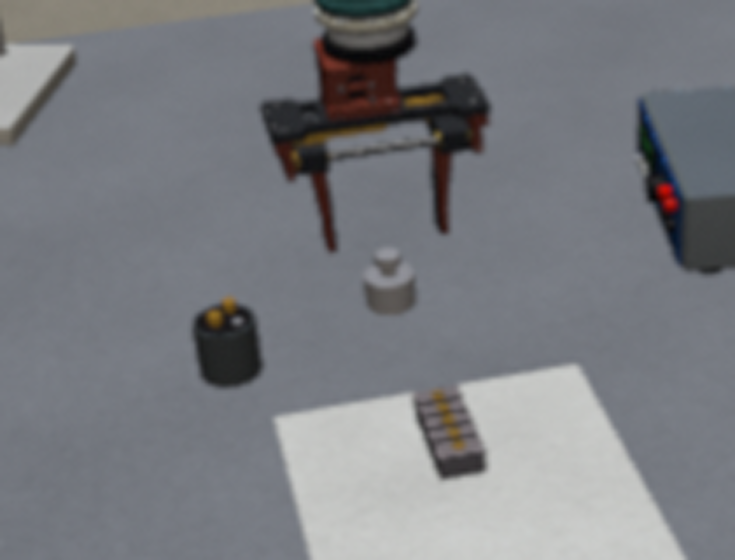

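The gripper is above the weight, with the fingertips at (330,245) and (443,230) either side of it at (388,285). I'll descend.

```bash
python3 -m pendant '[0,0,25,-1,0,0,0, 0,0,20,0,0,0,0, 0,0,8,0,0,0,0, 0,0,0,0,0,0,0, 0,0,0,0,0,0,0]'; python3 go.py 596 356.5 16 -91
```

```text
time: 12.65
tool_pos: [0.598, 0.3579, 0.0199]
tool_rot: [[-0.018, 0.006, 1.0], [-1.0, -0.001, -0.018], [0.001, -1.0, 0.006]]
ft_force: [-0.4, 0.5, 0.4]
width: 0.0879
t 12.65 pos [598.  357.9  19.9] yaw -91.02 tilt [ 0.34 -0.05] w 87.9 F [-0.4  0.5  0.4] q [ 0.44  0.71  1.46 -0.    0.97  0.46]
shift [ 1.4  3.9 -2. ]
turn y -0.02
rotvec [-0.34 -0.02  0.04]
```

```bash
python3 -m pendant '[0,1.4,4,-1.5,-0.3,0,0, 0,0,0,0,0,0,0, 170,0,0,0,0,0,0, 170,0,0,0,0,0,0, 170,0,0,0,0,0,0, 170,0,0,0,0,0,0, 170,0,0,0,0,0,0, 170,0,0,0,0,0,0]' 35; python3 go.py 590.8 -110.2 100 -91
```

```text
time: 13.65
tool_pos: [0.5971, 0.3569, 0.0174]
tool_rot: [[-0.018, 0.002, 1.0], [-1.0, 0.0, -0.018], [-0.0, -1.0, 0.002]]
ft_force: [0.3, -0.3, 0.6]
width: 0.0436
t 13.65 pos [597.1 356.9  17.4] yaw -91.03 tilt [0.13 0.02] w 43.6 F [ 0.3 -0.3  0.6] q [ 0.44  0.71  1.47 -0.    0.96  0.46]
shift [467.1 -82.7   2.2]
turn y -0.03
rotvec [-0.13 -0.03 -0.02]
```

```bash
python3 -m pendant '[170,0,-15,0,0,0,0, 170,0,-30,0,0,0,0, 170,0,-35,0,0,0,0, 170,25,0,0,0,0,0, 170,45,0,0,0,0,0, 170,50,0,0,0,0,0, 170,50,0,0,0,0,0, 170,50,0,0,0,0,0, 170,50,0,0,0,0,0, 170,50,0,0,0,0,0, 170,50,0,0,0,0,0, 170,40,0,0,0,0,0]'; python3 go.py 590.8 -110.2 80 -91
```

```text
time: 15.15
tool_pos: [0.5771, -0.0721, 0.0942]
tool_rot: [[-0.014, -0.016, 1.0], [-1.0, -0.005, -0.014], [0.006, -1.0, -0.016]]
ft_force: [1.6, 0.3, -4.0]
width: 0.0433
t 15.15 pos [577.1 -72.1  94.2] yaw -90.81 tilt [-0.93 -0.31] w 43.3 F [ 1.6  0.3 -4. ] q [-0.24  0.49  1.68 -0.01  0.98 -0.22]
shift [37.8 14.1 14.4]
turn y 0.19
rotvec [0.92 0.19 0.33]
```

```bash
python3 -m pendant '[170,20,5,10,0.9,0,0.3, 170,0,0,0,0,0,0, 170,0,0,0,0,0,0]'; python3 go.py 590.8 -110.2 80 -91
```

```text
time: 15.52
tool_pos: [0.5816, -0.0975, 0.0868]
tool_rot: [[-0.02, -0.007, 1.0], [-1.0, 0.0, -0.02], [0.0, -1.0, -0.007]]
ft_force: [0.3, 0.2, -5.6]
width: 0.0435
t 15.53 pos [581.6 -97.5  86.8] yaw -91.16 tilt [-0.39  0.  ] w 43.5 F [ 0.3  0.2 -5.6] q [-0.28  0.51  1.67 -0.    0.97 -0.26]
shift [12.5  6.7  9.5]
turn y -0.16
rotvec [ 0.39 -0.16  0.  ]
```

```bash
python3 -m pendant '[170,12.5,6,9.5,0.4,0,0, 170,0,0,0,0,0,0, 170,0,0,0,0,0,0]'; python3 go.py 590.8 -110.2 41 -91
```

```text
time: 15.9
tool_pos: [0.5906, -0.1092, 0.0799]
tool_rot: [[-0.018, -0.001, 1.0], [-1.0, 0.0, -0.018], [-0.0, -1.0, -0.001]]
ft_force: [0.7, -0.2, -5.0]
width: 0.0431
t 15.9 pos [ 590.6 -109.2   79.9] yaw -91.02 tilt [-0.05  0.02] w 43.1 F [ 0.7 -0.2 -5. ] q [-0.3   0.53  1.66  0.    0.96 -0.28]
shift [ 1.  38.9  0.2]
turn y -0.02
rotvec [ 0.05 -0.02 -0.02]
```

```bash
python3 -m pendant '[170,1,15,0,0,0,0, 170,0,12,0,0,0,0, 170,0,7,0,0,0,0, 170,0,0,0,0,0,0, 170,0,0,0,0,0,0]'; python3 go.py 590.8 -110.2 41 -91
```

```text
time: 16.52
tool_pos: [0.59, -0.1091, 0.0428]
tool_rot: [[-0.016, -0.002, 1.0], [-1.0, 0.001, -0.016], [-0.001, -1.0, -0.002]]
ft_force: [-0.1, 0.1, -4.6]
width: 0.043
t 16.52 pos [ 590.  -109.1   42.8] yaw -90.94 tilt [-0.14  0.06] w 43.0 F [-0.1  0.1 -4.6] q [-0.3   0.58  1.68  0.    0.88 -0.28]
shift [1.1 1.8 0.8]
turn y 0.06
rotvec [ 0.14  0.06 -0.05]
```

```bash
python3 -m pendant '[170,1,2,0.8,0,0,0, 170,0,0,0,0,0,0, 170,0,0,0,0,0,0]'; python3 go.py 590.8 -110.2 40.5 -91
```

```text
time: 16.9
tool_pos: [0.5915, -0.1104, 0.0415]
tool_rot: [[-0.017, -0.001, 1.0], [-1.0, 0.0, -0.017], [-0.0, -1.0, -0.001]]
ft_force: [0.1, 0.2, -5.0]
width: 0.043
t 16.9 pos [ 591.5 -110.4   41.5] yaw -90.95 tilt [-0.04  0.03] w 43.0 F [ 0.1  0.2 -5. ] q [-0.3   0.58  1.68  0.    0.88 -0.28]
shift [-0.2  1.  -0.7]
turn y 0.05
rotvec [ 0.04  0.05 -0.03]
```

```bash
python3 -m pendant '[170,0,1.2,0,0,0,0, 170,0,0,0,0,0,0]'; python3 go.py 590.8 -110.2 40.5 -91
```

```text
time: 17.15
tool_pos: [0.5918, -0.1105, 0.0406]
tool_rot: [[-0.017, -0.0, 1.0], [-1.0, 0.0, -0.017], [-0.0, -1.0, -0.0]]
ft_force: [0.7, -0.1, -4.1]
width: 0.0434
t 17.15 pos [ 591.8 -110.5   40.6] yaw -90.95 tilt [-0.01  0.02] w 43.4 F [ 0.7 -0.1 -4.1] q [-0.3   0.58  1.68  0.    0.88 -0.28]
shift [-0.3  0.1 -1. ]
turn y 0.05
rotvec [ 0.01  0.05 -0.02]
```

```bash
python3 -m pendant '[170,0,1,0,0,0,0, 170,0,0,0,0,0,0]'; python3 go.py 590.8 -110.2 40.5 -91
```

```text
time: 17.4
tool_pos: [0.5919, -0.1106, 0.0406]
tool_rot: [[-0.017, 0.0, 1.0], [-1.0, 0.0, -0.017], [-0.0, -1.0, 0.0]]
ft_force: [-0.7, -0.6, -5.7]
width: 0.0434
t 17.4 pos [ 591.9 -110.6   40.6] yaw -90.95 tilt [0.02 0.01] w 43.4 F [-0.7 -0.6 -5.7] q [-0.3   0.58  1.68  0.    0.88 -0.28]
shift [-0.3  0.1 -1.1]
turn y 0.05
rotvec [-0.02  0.05 -0.01]
```

```bash
python3 -m pendant '[170,0,2,0,0,0,0, 170,0,0,0,0,0,0]'; python3 go.py 590.8 -110.2 40.5 -91;  python3 - <<'E'
from h import *
p,d=env.grab_frame("side");cv2.imwrite("pics/s6.png",cv2.resize(p[220:310,230:340,::-1],None,fx=6,fy=6,interpolation=cv2.INTER_CUBIC))
E
```

```text
time: 17.65
tool_pos: [0.5922, -0.1106, 0.0406]
tool_rot: [[-0.016, 0.001, 1.0], [-1.0, -0.0, -0.016], [0.0, -1.0, 0.001]]
ft_force: [-0.4, -0.7, -4.4]
width: 0.0434
t 17.65 pos [ 592.2 -110.6   40.6] yaw -90.94 tilt [ 0.07 -0.02] w 43.4 F [-0.4 -0.7 -4.4] q [-0.3   0.58  1.68  0.    0.88 -0.28]
shift [-0.4  0.1 -1.4]
turn y 0.06
rotvec [-0.08  0.06  0.02]
```

View pics/s6.png

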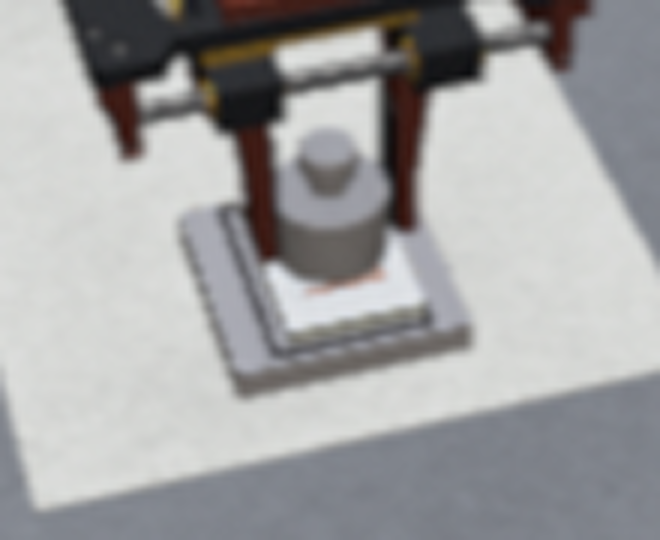

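The weight looks seated on the middle of the plate (about 330,250), and the height agrees. I'll release it.

```bash
python3 -m pendant '[130,0,0,0,0,0,0, 90,0,0,0,0,0,0, 60,0,0,0,0,0,0, 40,0,0,0,0,0,0, 0,0,-15,0,0,0,0, 0,0,-35,0,0,0,0, 0,0,-40,0,0,0,0, 0,0,0,0,0,0,0]'; python3 go.py 448 294 130 0
```

```text
time: 18.7
tool_pos: [0.594, -0.1112, 0.136]
tool_rot: [[-0.016, 0.005, 1.0], [-1.0, -0.001, -0.016], [0.001, -1.0, 0.005]]
ft_force: [0.0, -0.7, 0.1]
width: 0.088
t 18.7 pos [ 594.  -111.2  136. ] yaw -90.94 tilt [ 0.28 -0.08] w 88.0 F [ 0.  -0.7  0.1] q [-0.3   0.46  1.61  0.    1.07 -0.28]
shift [-402.7    4.8 -152.6]
turn y -90.94
rotvec [ -0.17 -90.94   0.28]
```

```bash
python3 -m pendant '[0,-55,0,-21,0,0,0, 0,-55,0,-21,0,0,0, 0,-55,0,-21,0,0,0, 0,-55,0,-21,0,0,0, 0,-55,0,-21,0,0,0, 0,-55,0,-21,0,0,0, 0,-50,0,-19,0,0,0, 0,0,0,0,0,-10,0, 0,0,0,0,0,-10,0, 0,0,0,0,0,-10,0, 0,0,0,0,0,-10,0, 0,0,0,0,0,-10,0]'; python3 -m pendant '[0,0,0,0,0,-10,0, 0,0,0,0,0,-10,0, 0,0,0,0,0,-10,0, 0,0,0,0,0,-9,0, 0,0,0,0,0,0,0]'; python3 go.py 448.5 293.5 100 0
python3 - <<'E'
from h import *
p,d=env.grab_frame("top");im=np.ascontiguousarray(p[:,:,::-1]);np.save("pics/t7.npy",d)
cv2.imwrite("pics/t7.png",cv2.resize(im[150:330,100:400],None,fx=2.6,fy=2.6,interpolation=cv2.INTER_CUBIC))
W=cloud(d,"top");m=np.zeros(d.shape,bool);m[195:245,305:360]=1
for lo,hi in((.063,.085),(.042,.06)):
  P=W[m&(W[...,2]>lo)&(W[...,2]<hi)];print(len(P),cv2.minEnclosingCircle((P[:,:2]*1000).astype(np.float32)))
E
```

```text
time: 20.2
tool_pos: [0.4485, 0.2819, 0.1319]
tool_rot: [[0.772, 0.004, 0.635], [-0.635, -0.004, 0.772], [0.006, -1.0, -0.0]]
ft_force: [-0.0, -0.7, 0.1]
width: 0.0877
time: 20.82
tool_pos: [0.4459, 0.2807, 0.13]
tool_rot: [[1.0, -0.0, -0.015], [0.015, -0.006, 1.0], [-0.0, -1.0, -0.006]]
ft_force: [0.8, 0.6, -0.5]
width: 0.0879
t 20.82 pos [445.9 280.7 130. ] yaw 0.86 tilt [-0.02 -0.34] w 87.9 F [ 0.8  0.6 -0.5] q [ 0.43  0.37  1.78 -0.01  0.99 -1.15]
shift [ 2.8 29.9 12.9]
turn y 0.86
rotvec [ 0.34  0.86 -0.02]
79 ((593.6588134765625, -110.33274841308594), 10.487049102783203)
236 ((593.4087524414062, -109.7317123413086), 21.475643157958984)
```

View pics/t7.png

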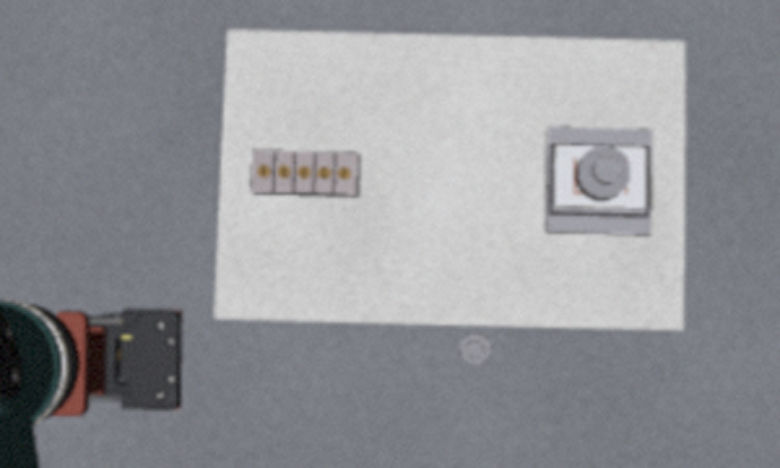

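The weight stands on the plate, measured at (593.5,-110), within about 1–3 mm of both the sample and the stage. Next is the standard.

```bash
python3 -m pendant '[0,2.8,10,13,0.3,0.8,0, 0,0,15,0,0,0,0, 0,0,0,0,0,0,0, 0,0,0,0,0,0,0]'; python3 go.py 448.5 293.5 26 0
python3 - <<'E'
from h import *
p,d=env.grab_frame("side");cv2.imwrite("pics/s8.png",cv2.resize(p[80:240,120:330,::-1],None,fx=3.5,fy=3.5,interpolation=cv2.INTER_CUBIC))
E
```

```text
time: 21.38
tool_pos: [0.4481, 0.2946, 0.1021]
tool_rot: [[1.0, -0.002, 0.007], [-0.007, -0.001, 1.0], [-0.002, -1.0, -0.001]]
ft_force: [-0.2, -1.0, -0.2]
width: 0.0877
t 21.38 pos [448.1 294.6 102.1] yaw -0.39 tilt [-0.11 -0.06] w 87.7 F [-0.2 -1.  -0.2] q [ 0.45  0.42  1.79 -0.    0.94 -1.11]
shift [ 0.6 76.1 -1. ]
turn y -0.39
rotvec [ 0.06 -0.39 -0.11]
```

View pics/s8.png

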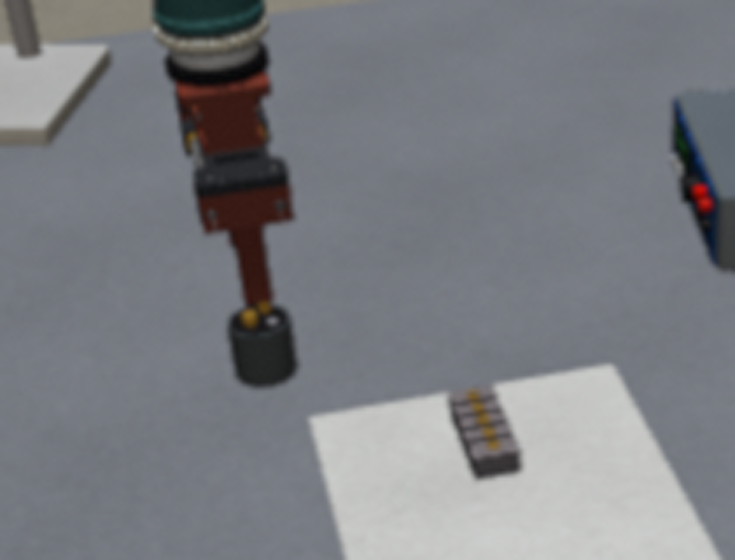

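The gripper is lined up above the can (262,345). I'll descend.

```bash
python3 -m pendant '[0,0.5,25,-1,0,-0.3,0, 0,0,25,0,0,0,0, 0,0,18,0,0,0,0, 0,0,0,0,0,0,0, 0,0,0,0,0,0,0]'; python3 go.py 448.5 293.5 26 0
```

```text
time: 22.05
tool_pos: [0.4506, 0.294, 0.0349]
tool_rot: [[1.0, 0.002, 0.003], [-0.003, 0.001, 1.0], [0.002, -1.0, 0.001]]
ft_force: [0.1, -0.1, 0.1]
width: 0.0879
t 22.05 pos [450.6 294.   34.9] yaw -0.15 tilt [0.13 0.05] w 87.9 F [ 0.1 -0.1  0.1] q [ 0.45  0.53  1.83 -0.    0.78 -1.12]
shift [-2.1  8.9 -0.5]
turn y -0.15
rotvec [-0.05 -0.15  0.13]
```

```bash
python3 -m pendant '[0,-2,9,-0.5,0,0,0, 0,0,0,0,0,0,0, 150,0,0,0,0,0,0, 150,0,0,0,0,0,0, 150,0,0,0,0,0,0, 150,0,0,0,0,0,0, 150,0,0,0,0,0,0, 150,0,0,0,0,0,0]' 35; python3 go.py 668 137.5 110 0
```

```text
time: 23.05
tool_pos: [0.4499, 0.2944, 0.0275]
tool_rot: [[1.0, 0.006, 0.003], [-0.003, 0.003, 1.0], [0.006, -1.0, 0.003]]
ft_force: [0.1, 0.6, 0.1]
width: 0.0517
t 23.05 pos [449.9 294.4  27.5] yaw -0.15 tilt [0.34 0.17] w 51.7 F [0.1 0.6 0.1] q [ 0.45  0.54  1.84  0.    0.76 -1.12]
shift [ 219.   -81.7 -156.1]
turn y -0.15
rotvec [-0.17 -0.15  0.34]
```

```bash
python3 -m pendant '[150,0,-15,0,0,0,0, 150,0,-30,0,0,0,0, 150,0,-35,0,0,0,0, 150,20,0,-14,0,0,0, 150,35,0,-25,0,0,0, 150,40,0,-28,0,0,0, 150,40,0,-28,0,0,0, 150,40,0,-29,0,0,0, 150,20,0,-14,0,0,0, 150,0,0,0,0,0,0, 150,0,0,0,0,0,0]'; python3 go.py 668 137.5 70 0
```

```text
time: 24.42
tool_pos: [0.6448, 0.1504, 0.1158]
tool_rot: [[1.0, 0.001, 0.001], [-0.001, 0.001, 1.0], [0.001, -1.0, 0.001]]
ft_force: [-0.5, 1.2, -2.5]
width: 0.051
t 24.43 pos [644.8 150.4 115.8] yaw -0.06 tilt [0.05 0.06] w 51.0 F [-0.5  1.2 -2.5] q [ 0.12  0.56  1.49  0.    1.1  -1.45]
shift [ 23.2  45.8 -12.9]
turn y -0.06
rotvec [-0.06 -0.06  0.05]
```

```bash
python3 -m pendant '[150,23,10,-13,0,0,0, 150,0,30,0,0,0,0, 150,0,0,0,0,0,0, 150,0,0,0,0,0,0]'; python3 go.py 668 137.5 28 -1
python3 - <<'E'
from h import *
p,d=env.grab_frame("side");cv2.imwrite("pics/s9.png",cv2.resize(p[100:260,170:380,::-1],None,fx=3.5,fy=3.5,interpolation=cv2.INTER_CUBIC))
E
```

```text
time: 24.92
tool_pos: [0.6638, 0.1411, 0.077]
tool_rot: [[1.0, -0.002, -0.004], [0.004, 0.002, 1.0], [-0.002, -1.0, 0.002]]
ft_force: [0.5, 0.4, -2.9]
width: 0.0516
t 24.93 pos [663.8 141.1  77. ] yaw 0.2 tilt [-0.1   0.09] w 51.6 F [ 0.5  0.4 -2.9] q [ 0.11  0.62  1.47  0.    1.05 -1.47]
shift [ 4.3 49.  -3.7]
turn y 1.2
rotvec [-0.09  1.2  -0.1 ]
```

View pics/s9.png

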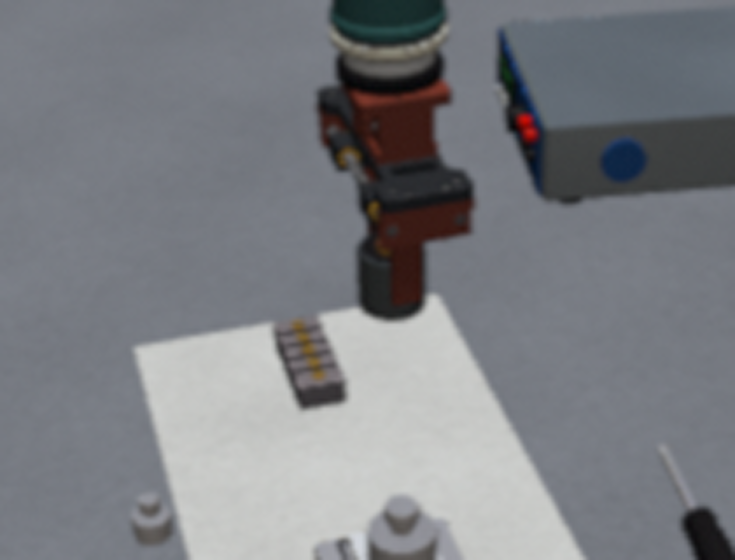

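The can is held upright (390,280) behind the terminal block (310,360). I'll lower it.

```bash
python3 -m pendant '[150,4.5,15,-3.5,0,1,0, 150,0,15,0,0,0,0, 150,0,12,0,0,0,0, 150,0,0,0,0,0,0, 150,0,0,0,0,0,0]'; python3 go.py 668 137.5 28 -1
```

```text
time: 25.6
tool_pos: [0.6682, 0.1379, 0.033]
tool_rot: [[1.0, -0.001, 0.015], [-0.015, 0.002, 1.0], [-0.001, -1.0, 0.002]]
ft_force: [1.0, 0.5, -2.9]
width: 0.0512
t 25.6 pos [668.2 137.9  33. ] yaw -0.84 tilt [-0.08  0.1 ] w 51.2 F [ 1.   0.5 -2.9] q [ 0.1   0.68  1.49  0.    0.98 -1.46]
shift [-0.2  5.  -0.4]
turn y 0.16
rotvec [-0.1   0.16 -0.09]
```

```bash
python3 -m pendant '[150,0,3,0,0,0,0, 150,0,2.5,0,0,0,0, 150,0,1,0,0,0,0, 150,0,0,0,0,0,0]'; python3 go.py 668 137.5 28 -1
```

```text
time: 26.1
tool_pos: [0.669, 0.138, 0.0277]
tool_rot: [[1.0, 0.0, 0.015], [-0.015, 0.002, 1.0], [0.0, -1.0, 0.002]]
ft_force: [0.5, 0.3, -3.4]
width: 0.0518
t 26.1 pos [669.  138.   27.7] yaw -0.84 tilt [0.03 0.11] w 51.8 F [ 0.5  0.3 -3.4] q [ 0.1   0.68  1.49  0.    0.97 -1.46]
shift [-1.  -0.3 -0.5]
turn y 0.16
rotvec [-0.11  0.16  0.03]
```

```bash
python3 -m pendant '[120,0,0,0,0,0,0, 90,0,0,0,0,0,0, 60,0,0,0,0,0,0, 60,0,0,0,0,0,0, 30,0,-15,0,0,0,0, 0,0,-40,0,0,0,0, 0,0,-50,0,0,0,0, 0,0,0,0,0,0,0]'; python3 go.py 432.3 -327.5 130 -3.7
```

```text
time: 27.1
tool_pos: [0.6711, 0.138, 0.14]
tool_rot: [[1.0, 0.006, 0.015], [-0.015, 0.003, 1.0], [0.006, -1.0, 0.003]]
ft_force: [0.0, 0.1, -1.0]
width: 0.0881
t 27.1 pos [671.1 138.  140. ] yaw -0.84 tilt [0.32 0.14] w 88.1 F [ 0.   0.1 -1. ] q [ 0.1   0.56  1.41  0.    1.17 -1.46]
shift [-232.     7.5 -469. ]
turn y 2.86
rotvec [-0.16  2.86  0.31]
```

```bash
python3 -m pendant '[0,-25,0,-51,0,0,0, 0,-25,0,-51,0,0,0, 0,-25,0,-51,0,0,0, 0,-25,0,-51,0,0,0, 0,-25,0,-51,0,0,0, 0,-25,0,-51,0,0,0, 0,-25,0,-51,0,0,0, 0,-25,0,-51,0,0,0, 0,-20,0,-40,0,3,0, 0,0,0,0,0,0,0, 0,0,0,0,0,0,0]'; python3 go.py 432.3 -327.5 80 -3.7
python3 - <<'E'
from h import *
p,d=env.grab_frame("top");im=np.ascontiguousarray(p[:,:,::-1]);cv2.imwrite("pics/t10.png",cv2.resize(im[110:330,170:480],None,fx=2.5,fy=2.5,interpolation=cv2.INTER_CUBIC))
W=cloud(d,"top");m=np.zeros(d.shape,bool);m[150:212,185:250]=1
P=W[m&(W[...,2]>.04)&(W[...,2]<.057)];print(len(P),cv2.minEnclosingCircle((P[:,:2]*1000).astype(np.float32)))
E
```

```text
time: 28.48
tool_pos: [0.4381, -0.3183, 0.1377]
tool_rot: [[0.998, 0.01, 0.066], [-0.066, 0.003, 0.998], [0.01, -1.0, 0.004]]
ft_force: [-0.7, 0.9, -0.7]
width: 0.0879
t 28.48 pos [ 438.1 -318.3  137.7] yaw -3.8 tilt [0.57 0.18] w 87.9 F [-0.7  0.9 -0.7] q [-0.76  0.38  1.75  0.01  1.01 -2.27]
shift [-5.8 57.6 -9.8]
turn y -0.1
rotvec [-0.22 -0.1   0.56]
405 ((667.8276977539062, 137.403076171875), 26.12273406982422)
```

View pics/t10.png

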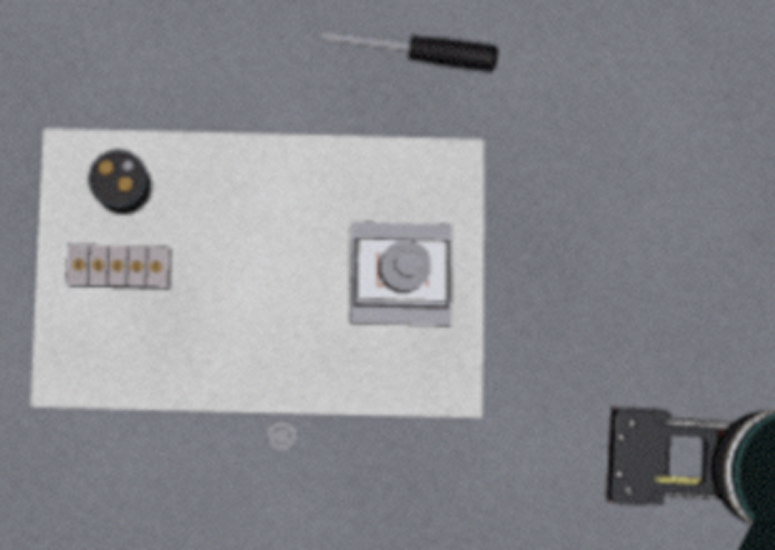

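The standard stands behind the terminal block, measured at (668,137.5), which is on target. Next is the shunt.

```bash
python3 -m pendant '[0,-6,25,-10,0,0,0.5, 0,0,30,0,0,0,0, 0,0,0,0,0,0,0, 0,0,0,0,0,0,0]'; python3 go.py 432.3 -327.5 17 -3.7
python3 - <<'E'
from h import *
p,d=env.grab_frame("side");cv2.imwrite("pics/s11.png",cv2.resize(p[260:420,140:350,::-1],None,fx=3.5,fy=3.5,interpolation=cv2.INTER_CUBIC))
E
```

```text
time: 29.02
tool_pos: [0.4352, -0.3234, 0.0828]
tool_rot: [[0.998, 0.003, 0.057], [-0.057, 0.003, 0.998], [0.002, -1.0, 0.003]]
ft_force: [0.9, 0.5, -0.4]
width: 0.0879
t 29.02 pos [ 435.2 -323.4   82.8] yaw -3.28 tilt [0.15 0.18] w 87.9 F [ 0.9  0.5 -0.4] q [-0.77  0.46  1.79  0.01  0.9  -2.29]
shift [-2.8 65.8 -4.5]
turn y 0.42
rotvec [-0.19  0.42  0.13]
```

View pics/s11.png

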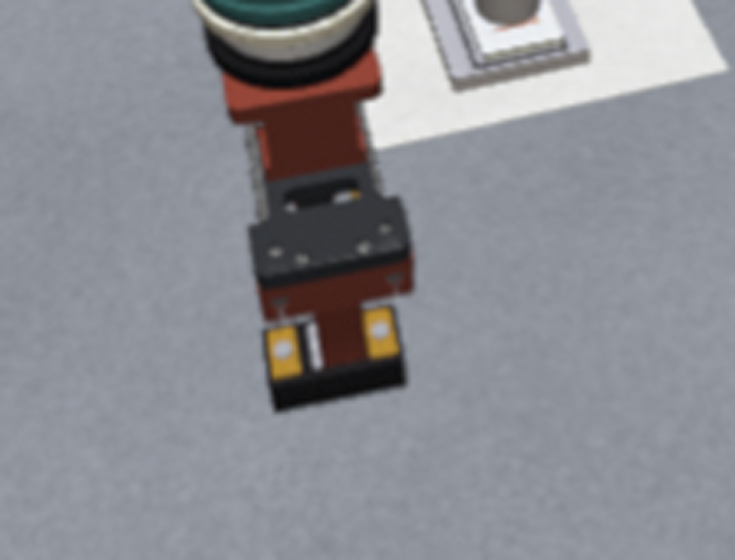

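The gripper is over the middle of the shunt (335,360). I'll descend and close.

```bash
python3 -m pendant '[0,-3,25,-4.5,0,0.4,0, 0,0,25,0,0,0,0, 0,0,10,0,0,0,0, 0,0,0,0,0,0,0, 0,0,0,0,0,0,0]'; python3 go.py 432.3 -327.5 17 -3.7
```

```text
time: 29.7
tool_pos: [0.4363, -0.3296, 0.0272]
tool_rot: [[0.998, 0.01, 0.062], [-0.062, -0.004, 0.998], [0.01, -1.0, -0.003]]
ft_force: [-0.2, 0.0, -0.1]
width: 0.0881
t 29.7 pos [ 436.3 -329.6   27.2] yaw -3.55 tilt [ 0.56 -0.21] w 88.1 F [-0.2  0.  -0.1] q [-0.78  0.54  1.82  0.01  0.76 -2.29]
shift [-4.2 10.2  1.9]
turn y 0.15
rotvec [0.17 0.15 0.57]
```

```bash
python3 -m pendant '[0,-4,10,2,0,0,0.5, 0,0,0,0,0,0,0, 190,0,0,0,0,0,0, 190,0,0,0,0,0,0, 190,0,0,0,0,0,0, 190,0,0,0,0,0,0, 190,0,0,0,0,0,0, 190,0,0,0,0,0,0]' 25; python3 go.py 592.4 14.5 100 -1
```

```text
time: 30.7
tool_pos: [0.433, -0.3279, 0.0181]
tool_rot: [[0.998, 0.002, 0.062], [-0.062, -0.005, 0.998], [0.003, -1.0, -0.005]]
ft_force: [-0.7, 0.6, 1.5]
width: 0.0362
t 30.7 pos [ 433.  -327.9   18.1] yaw -3.55 tilt [ 0.13 -0.27] w 36.2 F [-0.7  0.6  1.5] q [-0.77  0.56  1.83 -0.    0.75 -2.28]
shift [138.  -83.1 351.3]
turn y -2.55
rotvec [ 0.27 -2.55  0.14]
```

```bash
python3 -m pendant '[190,0,-15,0,0,0,0, 190,0,-40,0,0,0,0, 190,0,-50,0,0,0,0, 190,9,0,23,0,0,0, 190,18,0,46,0,0,0, 190,19,0,50,0,0,0, 190,19,0,50,0,0,0, 190,19,0,50,0,0,0, 190,19,0,50,0,0,0, 190,19,0,46,0,0,0, 190,8,0,20,0,0,0, 190,0,0,0,0,-2,0]'; python3 go.py 591.2 14 70 -1
```

```text
time: 32.2
tool_pos: [0.5897, 0.0073, 0.1357]
tool_rot: [[1.0, 0.011, 0.028], [-0.027, -0.009, 1.0], [0.012, -1.0, -0.009]]
ft_force: [-0.1, 0.2, -1.8]
width: 0.0359
t 32.2 pos [589.7   7.3 135.7] yaw -1.57 tilt [ 0.66 -0.52] w 35.9 F [-0.1  0.2 -1.8] q [-0.1   0.44  1.65 -0.01  1.04 -1.64]
shift [ 0.6 65.7  7.3]
turn y -0.57
rotvec [ 0.5  -0.58  0.67]
```

```bash
python3 -m pendant '[190,0.6,30,7,0.5,-0.5,0.6, 190,0,35,0,0,0,0, 190,0,0,0,0,0,0, 190,0,0,0,0,0,0]'; python3 go.py 591.2 14 18.5 -1
```

```text
time: 32.7
tool_pos: [0.5909, 0.0112, 0.073]
tool_rot: [[1.0, 0.003, 0.015], [-0.015, -0.002, 1.0], [0.003, -1.0, -0.001]]
ft_force: [0.2, 0.7, -2.0]
width: 0.036
t 32.7 pos [590.9  11.2  73. ] yaw -0.87 tilt [ 0.2  -0.09] w 36.0 F [ 0.2  0.7 -2. ] q [-0.1   0.52  1.69 -0.    0.93 -1.65]
shift [ 0.1 54.5  2.9]
turn y 0.13
rotvec [0.08 0.13 0.2 ]
```

```bash
python3 -m pendant '[190,0,20,3,0,0,0.2, 190,0,20,0,0,0,0, 190,0,10,0,0,0,0, 190,0,0,0,0,0,0, 190,0,0,0,0,0,0]'; python3 go.py 591.2 14 18.5 -1
```

```text
time: 33.33
tool_pos: [0.5935, 0.0134, 0.0236]
tool_rot: [[1.0, 0.005, 0.016], [-0.016, -0.002, 1.0], [0.005, -1.0, -0.002]]
ft_force: [0.3, 0.8, -2.4]
width: 0.0358
t 33.33 pos [593.5  13.4  23.6] yaw -0.9 tilt [ 0.31 -0.12] w 35.8 F [ 0.3  0.8 -2.4] q [-0.09  0.6   1.71 -0.    0.83 -1.65]
shift [-2.3  5.1  0.5]
turn y 0.1
rotvec [0.11 0.1  0.31]
```

```bash
python3 -m pendant '[190,-2.3,3,0.5,0,0,0.3, 190,0,2,0,0,0,0, 190,0,0,0,0,0,0, 190,0,1,0,0,0,0, 190,0,0,0,0,0,0]'; python3 go.py 591.2 14 18.5 -1
```

```text
time: 33.95
tool_pos: [0.5921, 0.014, 0.0186]
tool_rot: [[1.0, 0.002, 0.016], [-0.016, -0.002, 1.0], [0.002, -1.0, -0.002]]
ft_force: [-0.5, 0.1, -1.8]
width: 0.0361
t 33.95 pos [592.1  14.   18.6] yaw -0.89 tilt [ 0.12 -0.13] w 36.1 F [-0.5  0.1 -1.8] q [-0.09  0.6   1.72 -0.    0.82 -1.65]
shift [-0.9  0.1  0. ]
turn y 0.11
rotvec [0.12 0.11 0.12]
```

```bash
python3 -m pendant '[160,0,0,0,0,0,0, 130,0,0,0,0,0,0, 100,0,0,0,0,0,0, 100,0,0,0,0,0,0, 60,0,-15,0,0,0,0, 0,0,-45,0,0,0,0, 0,0,-55,0,0,0,0, 0,0,-55,0,0,0,0, 0,-20,0,50,0,0,0, 0,-20,0,50,0,0,0, 0,-20,0,50,0,0,0, 0,-20,0,50,0,0,0]';  python3 -m pendant '[0,-20,0,50,0,0,0, 0,-20,0,50,0,0,0, 0,-20,0,50,0,0,0, 0,-20,0,50,0,0,0, 0,0,0,0,0,0,0, 0,0,0,0,0,0,0]'
python3 - <<'E'
from h import *
p,d=env.grab_frame("top");im=np.ascontiguousarray(p[:,:,::-1]);cv2.imwrite("pics/t12.png",cv2.resize(im[110:330,150:400],None,fx=2.7,fy=2.7,interpolation=cv2.INTER_CUBIC))
p2,d2=env.grab_frame("side");cv2.imwrite("pics/s12.png",cv2.resize(p2[130:330,170:400,::-1],None,fx=3,fy=3,interpolation=cv2.INTER_CUBIC))
W=cloud(d,"top")
def f(n,u0,u1,v0,v1,lo,hi):
  m=np.zeros(d.shape,bool);m[v0:v1,u0:u1]=1
  P=W[m&(W[...,2]>lo)&(W[...,2]<hi)];q=(P[:,:2]*1000).astype(np.float32);print(n,len(P),P.mean(0),np.median(P[:,2]),cv2.minEnclosingCircle(q),cv2.minAreaRect(q))
f("shunt",245,300,190,250,.018,.04);f("std",185,250,150,212,.04,.057);f("w",305,360,195,245,.042,.06);f("small",268,300,275,297,.012,.05);f("term",185,250,200,240,.014,.03)
hsv=cv2.cvtColor(im,cv2.COLOR_BGR2HSV);mk=((hsv[...,1]>90)&(hsv[...,0]>8)&(hsv[...,0]<30)&(hsv[...,2]>60)).astype(np.uint8);mk[:, :245]=0;mk[:,300:]=0;mk[:190]=0;mk[250:]=0
n,l,s,c=cv2.connectedComponentsWithStats(mk)
for i in range(1,n):
  if s[i,4]>20: print(s[i,4],toplane(c[i],"top",.027)[0])
E
```

```text
time: 35.45
tool_pos: [0.5181, 0.2177, 0.2032]
tool_rot: [[1.0, 0.015, 0.023], [-0.023, -0.001, 1.0], [0.015, -1.0, -0.001]]
ft_force: [0.1, 0.5, -0.4]
width: 0.0878
time: 36.2
tool_pos: [0.4382, 0.429, 0.2092]
tool_rot: [[1.0, 0.022, 0.018], [-0.018, 0.003, 1.0], [0.022, -1.0, 0.004]]
ft_force: [0.5, 0.3, -0.1]
width: 0.0878
shunt 522 [0.5909 0.013  0.0271] 0.027154505849323468 ((591.7225341796875, 12.65807056427002), 37.88703536987305) ((591.6619873046875, 13.693065643310547), (68.56880187988281, 35.01426696777344), 0.3510054051876068)
std 409 [0.6669 0.1364 0.0511] 0.05128299298381564 ((668.2105712890625, 137.57518005371094), 26.319765090942383) ((667.5816040039062, 137.36172485351562), (51.15691375732422, 50.8779411315918), 62.39247131347656)
w 236 [ 0.5926 -0.1085  0.0531] 0.05339230072666981 ((593.43798828125, -110.04362487792969), 21.522430419921875) ((593.307373046875, -109.3897476196289), (40.772483825683594, 40.96924591064453), 44.45559310913086)
small 109 [ 0.4486 -0.0064  0.0228] 0.01982426390068761 ((448.415771484375, -6.424346446990967), 12.751893043518066) ((447.94281005859375, -6.356315612792969), (23.044139862060547, 24.445539474487305), 44.613548278808594)
term 682 [0.5943 0.1385 0.0228] 0.02289668955407413 ((592.8225708007812, 139.484130859375), 47.584407806396484) ((594.4187622070312, 139.71804809570312), (35.9930534362793, 90.75633239746094), 0.4432142674922943)
69 [0.6167 0.0137 0.027 ]
76 [0.5661 0.0143 0.027 ]
```

View pics/t12.png

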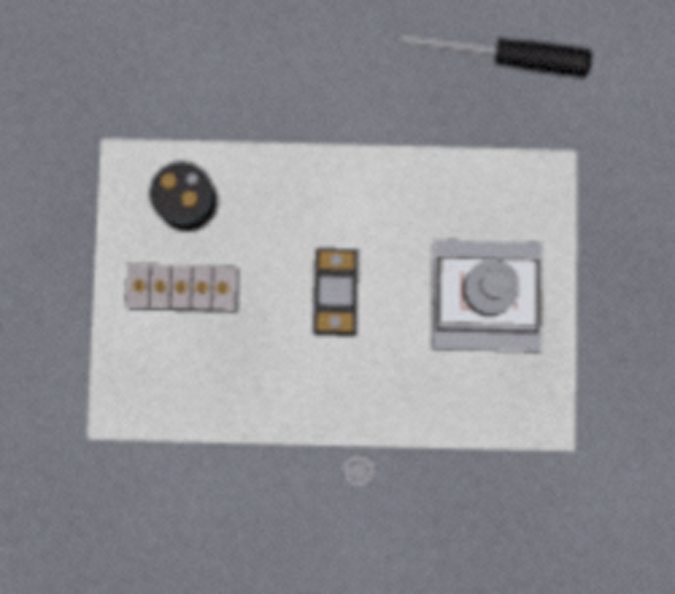

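View pics/s12.png

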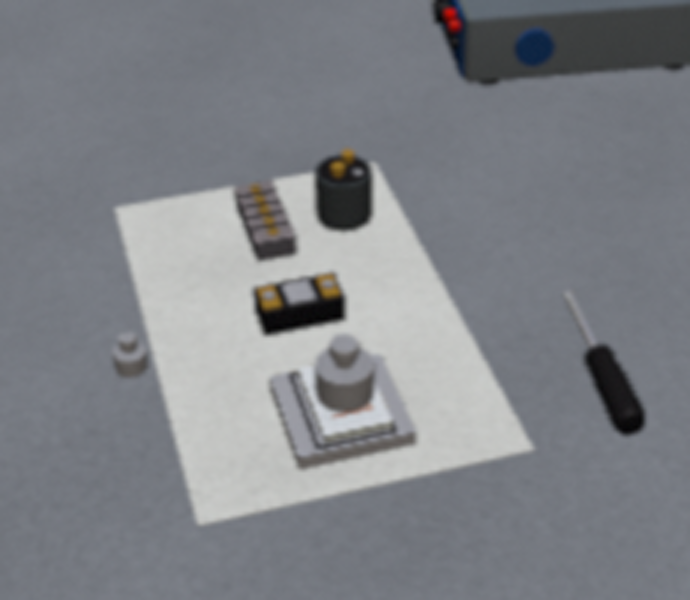

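Both views show the finished layout. The shunt is at (335,291) in the top crop, midway and aligned, the can is behind the terminal block (183,195), and the weight is on the sample (490,288). The small weight and screwdriver haven't moved, and the arm is clear. I'll hand it in.

```bash
python3 -c "
from cell import env
print(env.get_obs()['joint_vel']);print(env.close_job())"
```

```text
[-0.01330904  0.00127583  0.00562618 -0.00254586 -0.00285172  0.00088623]
the job is handed in; nothing more can be done
None
```

I laid out the resistance test and handed it in after about 36 s of the 120 s; no verdict was reported. My last camera checks (calibration good to about 2 mm) were all inside the limits:

| Part | Measured result |
|---|---|
| Sample plate | About 2.7 mm from the stage centre, within about 1.5° of its outline; measured before the weight went on |
| Large weight | About 1 mm from the plate's centre, upright |
| Standard resistor | About 73 mm behind the terminal block's centre, roughly 29–30 mm clear of it, centred to 1–2 mm, upright |
| Shunt block | Within 1–2 mm of the halfway point, within about 2° of straight |
| Small weight | Within 0.5 mm of where it started |
| Screwdriver | Looked unmoved in both pictures; I did not measure it numerically |

- **Weight contact:** when I lowered the large weight, the force reading did not drop at contact. I released it on height alone, and later pictures show it seated flat on the plate.
- **Camera and tool offset:** camera and tool positions disagreed by about 1–2 mm. I allowed for this when placing the parts.

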